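Return the vial to its carrier and hold the cool box open

ROBOT

A 6-joint arm with a two-finger parallel gripper is mounted at the origin on a cart in front of the work surface, level with it; the furniture and walls round the work are solid. World frame = base frame: x ahead of the robot, y to its left, z up, the work surface at z = 0. Lengths are in m, angles in rad, forces in N, time in s.
With the tool pointing down it reaches from about 0.3 to 0.775 m from the base axis. Payload 14.6 kg.
Tool frame: the origin (TCP) lies at the very end of the fingers, on their centre line; the grasp point (between the pads) lies 19 mm behind it; z points along the fingers, y is the line along which they close (so a half turn about z gives the same grasp; the last joint's range is limited). The gripper opens to 94 mm and grips with 3 to 60 N. Pads are 16 mm wide; open, the fingers measure 119 mm over their backs; the gripper's body (75 mm by 177 mm) begins 78 mm behind the grasp point.
Start: joints at [-1.304, 0.3, 1.521, -0, 1.321, -0.067], TCP at [0.18, -0.52, 0.205] pointing down, gripper open.
Joint ranges: [-3.03, 3.03], [-0.79, 2.21], [0.23, 2.52], [-1.04, 4.18], [0, 3.07], [-2.55, 2.55]. Speed limits (rad/s): [2.22, 2.22, 2.57, 3.14, 3.14, 3.14].

INTERFACE

Orientations are given as [roll, pitch, yaw] about the fixed x, y, z axes, in that order (R = Rz(yaw) Ry(pitch) Rx(roll)).
In Python, from station import ctrl, cams gives the robot as it stands. The module is installed in compiled form; this text tells all that it offers.
- The arm moves only by the tool arm_command, never from a script. Its argument "plan" is a list that holds one entry, the list of rows, each a list of 7 numbers: the shift along the tool's x, y, z in mm, then the turn, a rotation vector about the tool's x, y, z in rad, then the closure, from -1 (fully open) to 1 (shut). A call has 1 to 12 rows; each row is the pose to reach, as a shift and turn from the pose commanded when the call began, along the tool's axes at that moment; what a row does not reach only later rows make up. A row lasts 1/10 s, in which the tool goes at most 50 mm and 8.59 degrees, less where a joint would pass 70% of its speed; a pose out of reach is approached as far as the arm can. A call with a gripper value outside its range is refused whole. The fingers move at their own pace and stop on an object; "squeeze" is the grip in N (left out, the last holds). Time passes only in rows, so rows that repeat a pose let the fingers close. It gives the time, the measured TCP pose, the force, the opening and the grip force at its end, in the units of the state.
- ctrl.get_obs(): the state, without advancing time (a new reading comes with each control period).
- cams.camera(name): name is "scene" or "side" or "wrist"; returns (picture, depth): 384x512x3 uint8, blue, green, red; 384x512 float32, m along the optical axis (not along the pixel's ray), 0 where there is no reading.
- cams.camera_info(name): a dict with "fx", "fy", "cx", "cy" (pixels), "dist_coeffs" ([k1, k2, p1, p2, k3] as OpenCV has them; the pictures are not rectified), "world_to_cam" (4x4, takes a point from world to camera coordinates). Camera axes: x right, y down, z forward; pixel columns grow to the right and rows downward; lengths in m; the calibration is good to about 2 mm. A picture is of the moment at which its call begins: read the wrist's pose just before it. camera_info takes no time and is no camera call; for the wrist camera it gives the pose at the moment of the call.
- ctrl.hand_in(): hands the job in; it is judged then, once.
The state is a dict: "time_s": time; "qpos": joint angles; "joint_vel": joint speeds; "tau": joint torques, N m; "ee_pos": TCP position; "eef_rot": TCP orientation; "force": force on the tool from outside, world axes, zero at the start; "moment": the same for the moment, N m; "grip_width": finger opening in m; "grip_force": force on a finger pad.
Only numpy, scipy, OpenCV 4.12 (cv2) and the standard library are available. Lean on these libraries where they do the work, as an engineer would, in place of code of your own. Each camera call takes 0.05 s, during which the arm holds its last target. There are 200 camera calls.

TASK

I have drawn up my dose and left one vial standing on the steel tray: put it back upright into the empty hole of the white vial carrier, fully home and without dropping it, and let go of it. Then lift the lid of the blue cool box by its steel bar and hold it half open, at 45 degrees and never much wider to keep the cold in, while I lower the carrier in; the lid falls shut by itself, so finish while you are still holding it there. Leave the carrier with its other vials, and the other things on the worktop, where they are.

Things in the scene. Friction and masses are not known exactly. Their poses are not given: they have to be found in the camera images.
- vial_brown: glass vial with a brown crimped cap, 25 mm diameter, 46 mm tall, 20 g; straight glass body from the bottom to about 27 mm up, then a sloping shoulder to the cap. Origin: centre of its underside, z up along its axis. One of the four vials stands on the tray and the other three stand in the carrier; which one is on the tray changes
- vial_grey: glass vial with a blue-grey crimped cap, 25 mm diameter, 46 mm tall, 20 g; straight glass body from the bottom to about 27 mm up, then a sloping shoulder to the cap. Origin: centre of its underside, z up along its axis
- vial_red: glass vial with a red crimped cap, 25 mm diameter, 46 mm tall, 20 g; straight glass body from the bottom to about 27 mm up, then a sloping shoulder to the cap. Origin: centre of its underside, z up along its axis
- vial_brown2: glass vial with a brown crimped cap, 25 mm diameter, 46 mm tall, 20 g; straight glass body from the bottom to about 27 mm up, then a sloping shoulder to the cap. Origin: centre of its underside, z up along its axis (a second one like vial_brown)
- carrier: white four-hole vial carrier, blue lip at each end, 50 x 160 x 20 mm (188 long over the lips), 0.45 kg, loose. Origin: centre of its underside; y along the row, z up. Holes 28 mm in diameter, 16 mm deep from the top face (z = 20 mm; hole floor z = 4 mm), at x = 0, y = -57, -19, 19, 57 mm; a seated vial stands out 30 mm above the top
- hole_1 (a point): centre of the floor of the carrier's hole at y = -57 mm (z = 4 mm)
- hole_2 (a point): the same for the hole at y = -19 mm
- hole_3 (a point): the same for the hole at y = 19 mm
- hole_4 (a point): the same for the hole at y = 57 mm
- tray: shallow stainless tray, 120 (x) x 160 (y) x 14 mm, fixed; its floor is 4 mm above the worktop. Origin: centre of its underside. Besides the one vial a flat wipe sachet, 6 mm thick, lies on it
- coolbox: blue insulated cool box, 156 (x) x 226 (y) mm, tub 112 mm high, fixed; the white lid brings it to 136 mm. Origin: centre of its underside; its front looks along -x, the lid's hinge runs along y at the back, x = +78 mm, z = 112 mm
- lid_handle (a point): middle of the lid's round steel bar, on its axis. Bar 12 mm in diameter, parallel to the hinge, 100 mm free between two posts, 33 mm of air under it. In the closed lid it lies 134 mm in front of the hinge line and 63 mm above it (175 mm above the worktop); it turns with the lid. Pinched from above, it can turn between the finger pads
- lid_hinge (a point): middle of the lid's hinge line, 112 mm above the worktop, axis along the cool box's y
- lid (a joint): lid angle in rad: 0 closed, grows as it opens upward, stop at 1.75; 45 degrees = 0.785. Lid about 0.5 kg, no stay or spring: below vertical it falls shut (an upward pull of 3 to 6 N at the bar holds it)
- syringe_pack: wrapped syringe, 50 x 135 x 24 mm, lies in front of the cool box; leave alone
Mind the look-alikes: they are no part of the job. Leave any purple look-alike of the vial_brown2 alone.

How it is judged:
On the way, in this order (a step that is already met when the one before it is completed fails the run):
1. all four vials stand fully home in the carrier, one in each hole, let go, the lid still closed (x of vial_brown in the frame of carrier between -0.004 and 0.004 m and y of vial_brown in the frame of carrier between -0.062 and 0.062 m and z of each of vial_brown, vial_grey, vial_red, vial_brown2 in the frame of carrier below 0.008 m and angle between each of vial_brown, vial_grey, vial_red, vial_brown2's own z axis and vertical below 0.12 rad and linear speed of each of vial_brown, vial_grey, vial_red, vial_brown2 below 0.03 m/s and x of vial_grey in the frame of carrier between -0.004 and 0.004 m and y of vial_grey in the frame of carrier between -0.062 and 0.062 m and x of vial_red in the frame of carrier between -0.004 and 0.004 m and y of vial_red in the frame of carrier between -0.062 and 0.062 m and x of vial_brown2 in the frame of carrier between -0.004 and 0.004 m and y of vial_brown2 in the frame of carrier between -0.062 and 0.062 m and contact force between the fingers and vial_brown below 0.1 N and contact force between the fingers and vial_grey below 0.1 N and contact force between the fingers and vial_red below 0.1 N and contact force between the fingers and vial_brown2 below 0.1 N and value of joint lid below 0.05 rad), for 0.3 s.
2. the gripper holds the lid at 45 degrees, within 6 (value of joint lid between 0.680678 and 0.890118 rad and velocity of joint lid between -0.1 and 0.1 rad/s and contact force between the fingers and lid above 0.8 N), for 0.5 s.
At the end, for the whole second after the job is handed in: All four vials stand upright at the bottom of the carrier's four holes (within 4 mm), the carrier within 30 mm of where it stood; the lid is still, at 45 degrees within 6 (0.68 to 0.89 rad), held there by the fingers (force above 0.8 N) and touched by no other loose thing (all of step 2 and x of vial_brown in the frame of carrier between -0.004 and 0.004 m and y of vial_brown in the frame of carrier between -0.062 and 0.062 m and z of each of vial_brown, vial_grey, vial_red, vial_brown2 in the frame of carrier below 0.008 m and angle between each of vial_brown, vial_grey, vial_red, vial_brown2's own z axis and vertical below 0.12 rad and linear speed of each of vial_brown, vial_grey, vial_red, vial_brown2 below 0.03 m/s and x of vial_grey in the frame of carrier between -0.004 and 0.004 m and y of vial_grey in the frame of carrier between -0.062 and 0.062 m and x of vial_red in the frame of carrier between -0.004 and 0.004 m and y of vial_red in the frame of carrier between -0.062 and 0.062 m and x of vial_brown2 in the frame of carrier between -0.004 and 0.004 m and y of vial_brown2 in the frame of carrier between -0.062 and 0.062 m and distance of carrier from where it was at the start of the episode below 0.03 m and contact force between lid and carrier below 0.1 N and contact force between lid and syringe_pack below 0.1 N and contact force between lid and vial_brown below 0.1 N and contact force between lid and vial_grey below 0.1 N and contact force between lid and vial_red below 0.1 N and contact force between lid and vial_brown2 below 0.1 N); the arm keeps its last pose, push and grip.
It fails at once if a vial is dropped (falls free of the fingers faster than 0.6 m/s, about 2 cm) ((linear speed of vial_brown above 0.6 m/s and contact force between the fingers and vial_brown below 0.05 N) or (linear speed of vial_grey above 0.6 m/s and contact force between the fingers and vial_grey below 0.05 N) or (linear speed of vial_red above 0.6 m/s and contact force between the fingers and vial_red below 0.05 N) or (linear speed of vial_brown2 above 0.6 m/s and contact force between the fingers and vial_brown2 below 0.05 N)).
It fails at once if the carrier is shoved more than 40 mm or tipped (distance of carrier from where it was at the start of the episode above 0.04 m or angle between carrier's own z axis and vertical above 0.3 rad).
It fails at once if the syringe pack is moved more than 30 mm (distance of syringe_pack from where it was at the start of the episode above 0.03 m).
It fails at once if the lid is opened far beyond half (more than 65 degrees) (value of joint lid above 1.13446 rad).
It also fails if it takes over 50 s, if anything falls off the work surface, if the arm or the gripper's body presses on something with over 40 N, if the wrist force passes 120 N, or if a joint passes its speed limit or range.

## Working session

There is one attempt and no reset: what is moved stays moved. The work goes in short steps, Python scripts to look and compute and a tool call to move; the robot and the scene stay as the last step left them, time stands still between calls to the robot, and variables do not carry over. Pictures are saved under pics/ and viewed, at most 10 in all, crops included, and the job is handed in when it is done.

Besides the shell and the picture viewer there is one more tool, called by a JSON object that holds its "fn" and its "kwargs". arm_command: Moves the arm, as the interface text tells. Its arguments: {"type":"object","properties":{"plan":{"type":"array"},"squeeze":{"type":"number"}},"required":["plan"]}

```bash
mkdir -p pics; cat > h.py <<'E'
import numpy as np, cv2
from station import ctrl, cams
from scipy.spatial.transform import Rotation as R
def pts(name):
    im,d=cams.camera(name); I=cams.camera_info(name)
    K=np.array([[I['fx'],0,I['cx']],[0,I['fy'],I['cy']],[0,0,1]]); D=np.array(I['dist_coeffs'],float)
    h,w=d.shape; uv=np.stack(np.meshgrid(np.arange(w),np.arange(h)),-1).reshape(-1,1,2).astype(np.float32)
    r=cv2.undistortPoints(uv,K,D).reshape(h,w,2); ray=np.dstack([r,np.ones((h,w))])
    T=np.linalg.inv(np.array(I['world_to_cam']))
    P=(ray*d[...,None])@T[:3,:3].T+T[:3,3]; P[d==0]=np.nan
    return im,P,ray@T[:3,:3].T,T[:3,3]
def onplane(ray,o,u,v,z):
    r=ray[int(round(v)),int(round(u))]; return o+r*(z-o[2])/r[2]
E
python3 - <<'E'
from h import *
for n in ("scene","side"):
    im,P,ray,o=pts(n); cv2.imwrite(f"pics/{n}0.png",im); np.savez(f"{n}0.npz",im=im,P=P,ray=ray,o=o); print(n,o)
print(ctrl.get_obs())
E
```

```text
scene [-0.35654541  0.26639396  0.6717552 ]
side [0.26564632 0.37685555 0.69099256]
{'time_s': 0.1, 'qpos': array([-1.30360310e+00,  3.00436382e-01,  1.52150924e+00,  2.23706123e-06,
        1.32070613e+00, -6.65627191e-02]), 'joint_vel': array([ 0.00128909, -0.00189842, -0.00160433, -0.00116544, -0.00079896,
        0.00133657]), 'tau': array([ 5.42009384e-04, -5.32642579e+01, -3.53284049e+01,  7.09275459e-02,
        2.35399744e-02, -8.97671339e-05]), 'ee_pos': array([ 0.18013194, -0.51941807,  0.20493577]), 'eef_rot': array([-3.14053605e+00, -7.26060876e-05,  3.33755352e-01]), 'force': array([ 0.39744768, -0.34229068, -0.73190507]), 'moment': array([ 0.00299435, -0.03479072, -0.01515572]), 'grip_force': 0.0, 'grip_width': 0.09409995483685189}
```

View pics/scene0.png

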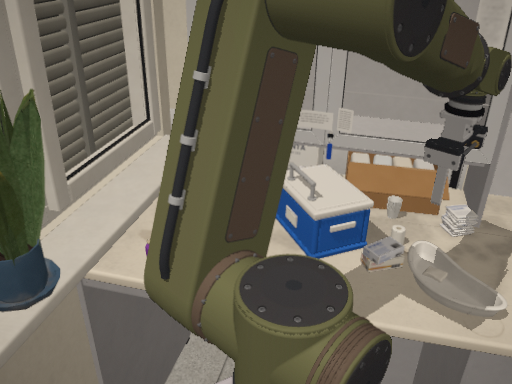

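View pics/side0.png

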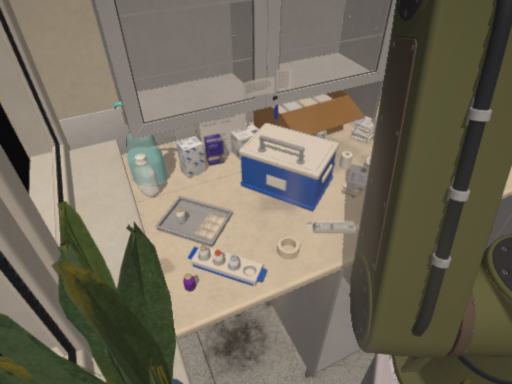

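The side view shows the tray at (195,220) with a vial at (181,215) and a sachet at (211,225). The carrier is at (228,264), with vials at (204,253), (218,257) and (234,261) and an empty hole at about (250,270). The purple look-alike is at (190,282), the cool box at (290,165) and the syringe pack at (332,227).

Candidates for the vial to move are the tray vial (181,215), the purple one (190,282), and the carrier vials. I choose the tray vial and check it in a crop.

```bash
python3 - <<'E'
from h import *
Z=np.load("side0.npz"); im,P,ray,o=Z['im'],Z['P'],Z['ray'],Z['o']
c=cv2.resize(im[195:300,150:290],None,fx=5.6,fy=5.6,interpolation=cv2.INTER_CUBIC); cv2.imwrite("pics/crop.png",c)
for n,(u,v) in dict(vial=(181,213),purple=(190,281),v1=(204,251),v2=(218,255),v3=(234,259),hole=(250,270),syr=(332,227),bar=(280,147),barL=(262,138),barR=(302,158)).items(): print(n,P[v,u].round(3))
hsv=cv2.cvtColor(im,cv2.COLOR_BGR2HSV)
# blue lips
m=cv2.inRange(hsv,(105,120,60),(125,255,255)); n,l,s,ce=cv2.connectedComponentsWithStats(m)
for i in range(1,n):
    if s[i,4]>10: print(s[i],ce[i].round(1),np.nanmean(P[l==i],0).round(4))
# tray/vial: points with z in 30..60mm over tray region
x,y,z=P[...,0],P[...,1],P[...,2]
V,U=np.mgrid[:384,:512]
def cl(name,msk):
    q=P[msk]; print(name,len(q),np.median(q,0).round(4),q.min(0).round(4),q.max(0).round(4))
for nm,(u,v) in dict(vial=(181,213),v1=(204,251),v2=(218,255),v3=(234,259)).items():
    cl(nm,(abs(U-u)<12)&(abs(V-v)<12)&(z>0.040)&(z<0.07))
cl('bar',(abs(U-282)<30)&(abs(V-148)<20)&(z>0.168)&(z<0.2))
cl('lidtop',(abs(U-285)<60)&(abs(V-155)<40)&(z>0.12)&(z<0.15))
q=P[(abs(U-285)<60)&(abs(V-155)<40)&(z>0.13)&(z<0.145)][:,:2].astype(np.float32)
print(cv2.minAreaRect(q))
q=P[(abs(U-282)<30)&(abs(V-148)<20)&(z>0.168)&(z<0.2)][:,:2].astype(np.float32); print(cv2.minAreaRect(q))
q=P[(abs(U-228)<45)&(abs(V-264)<25)&(z>0.014)&(z<0.024)][:,:2].astype(np.float32); print('car',cv2.minAreaRect(q))
E
```

```text
vial [ 0.663 -0.152  0.042]
purple [0.55  0.016 0.034]
v1 [ 0.553 -0.061  0.043]
v2 [ 0.517 -0.06   0.046]
v3 [ 0.477 -0.059  0.05 ]
hole [ 0.446 -0.074  0.004]
syr [ 0.291 -0.253  0.022]
bar [ 0.474 -0.388  0.135]
barL [ 0.514 -0.353  0.178]
barR [ 0.402 -0.338  0.152]
[275 106   2  13  24] [275.5 112. ] [ 0.5142 -0.4683  0.1919]
[ 241  157   47   43 1040] [261.  176.7] [ 0.511  -0.3363  0.0597]
[296 176  36  34 595] [311.4 191.9] [ 0.3649 -0.3276  0.0549]
[189 248   8  11  37] [192.4 252.6] [ 0.5875 -0.0639  0.0189]
[194 265  25   9  25] [206.  269.3] [ 0.5409 -0.0386  0.0081]
[257 269   9  13  64] [261.3 274.9] [ 0.4133 -0.0606  0.0189]
vial 46 [ 0.6673 -0.1549  0.0486] [ 0.6585 -0.1652  0.0401] [ 0.6771 -0.1487  0.0523]
v1 58 [ 0.554  -0.0639  0.0491] [ 0.5232 -0.0727  0.0401] [ 0.5653 -0.0577  0.053 ]
v2 52 [ 0.5185 -0.0629  0.0478] [ 0.5113 -0.0738  0.04  ] [ 0.5504 -0.0559  0.0524]
v3 60 [ 0.4788 -0.0618  0.0486] [ 0.47   -0.0702  0.0401] [ 0.4898 -0.0555  0.0532]
bar 227 [ 0.4577 -0.3468  0.1796] [ 0.3994 -0.3613  0.168 ] [ 0.5212 -0.3335  0.1843]
lidtop 3224 [ 0.4508 -0.3866  0.1361] [ 0.3297 -0.613   0.12  ] [ 0.6781 -0.3078  0.1499]
((0.5056060552597046, -0.45025232434272766), (0.23975418508052826, 0.3484543263912201), 82.01993560791016)
((0.46015071868896484, -0.34889987111091614), (0.013897676952183247, 0.12304115295410156), 81.23648071289062)
car ((0.5014176964759827, -0.07000255584716797), (0.18360981345176697, 0.13693547248840332), 21.808629989624023)
```

View pics/crop.png

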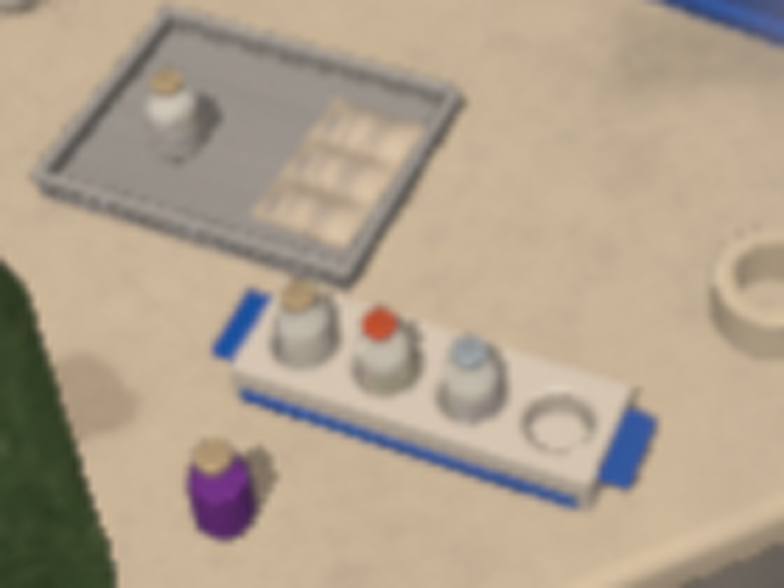

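The crop confirms the choice: the tray vial (brown cap, clear glass) stands free at left, the sachet lies at right, and the purple-bodied look-alike is outside the carrier. The empty hole is the one at the -x end. Next I check obstacles and refine the poses.

```bash
python3 - <<'E'
from h import *
Z=np.load("side0.npz"); im,P,ray,o=Z['im'],Z['P'],Z['ray'],Z['o']
x,y,z=P[...,0],P[...,1],P[...,2]
for h in (.1,.2,.3):
    m=(z>h)&(z<h+.1)&(x>0.3)&(x<0.95)&(y>-.7)&(y<0.1); q=P[m]
    H,_,_=np.histogram2d(q[:,0],q[:,1],bins=[np.arange(.3,1,.05),np.arange(-.7,.11,.05)]); print(h);print((H>2).astype(int))
hsv=cv2.cvtColor(im,cv2.COLOR_BGR2HSV)
m=cv2.inRange(hsv,(8,60,90),(25,255,255))
for nm,(u,v) in dict(vial=(180,210),v1=(203,248)).items():
    s=np.zeros_like(m); s[v-6:v+4,u-6:u+7]=1; ys,xs=np.nonzero(m*s); print(nm,len(xs),xs.mean(),ys.mean(),onplane(ray,o,xs.mean(),ys.mean(),.049))
E
```

```text
0.1
[[1 1 0 0 1 1 1 1 0 0 0 0 0 0 0 0]
 [1 1 1 0 1 1 1 1 0 0 0 0 0 0 0 0]
 [1 1 1 1 1 1 1 1 0 0 0 0 0 0 0 0]
 [1 1 1 1 1 1 1 1 0 0 0 0 0 0 0 0]
 [1 1 1 1 1 1 1 1 0 0 0 0 0 0 0 0]
 [1 1 1 1 1 1 1 1 0 0 0 0 0 0 0 0]
 [0 0 0 1 1 1 1 0 0 0 0 0 0 0 0 0]
 [0 0 0 1 1 0 1 1 0 0 0 0 0 0 0 0]
 [0 0 0 0 1 1 1 1 1 0 0 0 0 0 0 0]
 [0 0 0 0 0 1 1 1 1 1 0 0 0 0 0 1]
 [0 0 0 0 0 0 0 1 1 1 0 0 0 1 1 1]
 [0 0 0 0 0 0 0 0 1 1 0 0 1 1 1 1]
 [0 0 0 0 0 0 0 0 0 0 0 1 1 1 1 0]]
0.2
[[1 0 0 0 0 0 0 0 0 0 0 0 0 0 0 0]
 [1 1 0 0 0 0 0 0 0 0 0 0 0 0 0 0]
 [1 1 1 0 0 0 0 0 0 0 0 0 0 0 0 0]
 [1 1 1 1 0 0 0 0 0 0 0 0 0 0 0 0]
 [1 1 1 1 1 0 0 0 0 0 0 0 0 0 0 0]
 [0 0 0 0 1 1 0 0 0 0 0 0 0 0 0 0]
 [0 0 1 1 1 1 1 0 0 0 0 0 0 0 0 0]
 [0 1 1 1 1 1 1 1 0 0 0 0 0 0 0 0]
 [0 1 1 1 1 1 1 1 1 0 0 0 0 0 0 0]
 [0 1 1 1 1 1 1 1 1 1 0 0 0 0 0 0]
 [0 0 1 1 1 1 1 1 1 1 0 0 0 0 0 0]
 [0 0 0 1 1 1 1 1 1 0 0 0 0 0 0 0]
 [0 0 0 0 1 1 1 1 0 0 0 0 0 0 0 0]]
0.3
[[1 0 0 0 0 0 0 0 0 0 0 0 0 0 0 0]
 [1 1 0 0 0 0 0 0 0 0 0 0 0 0 0 0]
 [0 1 1 0 0 0 0 0 0 0 0 0 0 0 0 0]
 [0 0 1 1 0 0 0 0 0 0 0 0 0 0 0 0]
 [0 0 0 1 1 0 0 0 0 0 0 0 0 0 0 0]
 [0 0 0 0 1 1 0 0 0 0 0 0 0 0 0 0]
 [0 0 1 1 0 1 1 0 0 0 0 0 0 0 0 0]
 [0 1 1 0 0 0 1 1 0 0 0 0 0 0 0 0]
 [0 1 0 0 0 0 0 1 1 0 0 0 0 0 0 0]
 [0 1 1 0 0 0 0 0 1 1 0 0 0 0 0 0]
 [0 0 1 1 0 0 0 0 1 1 0 0 0 0 0 0]
 [0 0 0 1 1 0 0 0 1 0 0 0 0 0 0 0]
 [0 0 0 0 1 1 0 1 0 0 0 0 0 0 0 0]]
vial 20 179.05 209.1 [ 0.67054574 -0.157082    0.049     ]
v1 38 202.10526315789474 246.73684210526315 [ 0.55984572 -0.06607839  0.049     ]
```

{"fn": "arm_command", "kwargs": {"plan": [[[0, 0, -45, 0, 0, 0, -1], [0, 0, -95, 0, 0, 0, -1], [0, 0, -115, 0, 0, 0.1, -1], [0, 0, -115, 0, 0, 0.2, -1], [0, 0, -115, 0, 0, 0.334, -1], [0, 0, -115, 0, 0, 0.334, -1]]], "squeeze": 12}}

```text
time_s: 0.7
ee_pos: [0.1801, -0.5196, 0.3202]
eef_rot: [-3.141, 0.0, -0.003]
force: [0.7, 0.9, 0.4]
grip_width: 0.0939
grip_force: 0.0
```

```bash
python3 - <<'E'
from h import *
Z=np.load("side0.npz"); P=Z['P'].reshape(-1,3); P=P[~np.isnan(P[:,0])]
c=np.array([.668,-.156])
d=P[:,:2]-c; a=(d[:,0]+d[:,1])/2**.5; b=(d[:,0]-d[:,1])/2**.5
for h in np.arange(.03,.6,.04):
    r=[]
    for a0 in np.arange(-.2,.2,.05):
        m=(P[:,2]>h)&(P[:,2]<h+.04)&(a>a0)&(a<a0+.05)&(b>-.06); r.append(round(float(np.percentile(b[m],3)),3) if m.sum()>5 else None)
    print(round(h,2),r)
E
```

```text
0.03 [0.193, 0.173, 0.168, -0.008, -0.007, 0.128, 0.378, 0.378]
0.07 [0.194, 0.174, 0.168, 0.183, 0.13, -0.016, -0.046, -0.052]
0.11 [0.064, 0.221, None, 0.192, 0.149, 0.147, 0.378, 0.377]
0.15 [None, None, None, None, 0.185, 0.201, 0.378, 0.378]
0.19 [0.141, 0.141, 0.141, 0.141, 0.141, 0.142, 0.384, 0.384]
0.23 [0.146, 0.146, 0.146, 0.146, 0.141, 0.142, 0.385, 0.385]
0.27 [0.374, 0.375, 0.375, 0.376, 0.142, 0.142, 0.385, 0.385]
0.31 [0.149, 0.149, 0.149, 0.149, 0.142, 0.143, 0.385, 0.384]
0.35 [0.375, 0.375, 0.375, 0.375, 0.142, 0.143, 0.385, 0.385]
0.39 [0.375, 0.374, 0.375, 0.375, 0.142, 0.142, 0.385, 0.385]
0.43 [0.374, 0.375, 0.375, 0.375, 0.141, 0.142, 0.384, 0.385]
0.47 [0.148, 0.148, 0.148, 0.147, 0.142, 0.142, 0.385, 0.385]
0.51 [None, None, None, None, 0.142, 0.142, None, None]
0.55 [None, None, None, None, None, None, None, None]
0.59 [None, None, None, None, None, None, None, None]
```

{"fn": "arm_command", "kwargs": {"plan": [[[40, -30, -10, 0, 0, 0, -1], [80, -60, -20, 0, 0, 0, -1], [120, -100, -20, 0, 0, 0, -1], [160, -140, -20, 0, 0, 0, -1], [190, -180, -20, 0, 0, 0, -1], [210, -220, -20, 0, 0, 0, -1], [230, -260, -20, 0, 0, 0, -1], [250, -300, -20, 0, 0, 0, -1], [260, -340, -20, 0, 0, 0, -1], [270, -370, -20, 0, 0, 0, -1], [270, -370, -20, 0, 0, 0, -1], [270, -370, -20, 0, 0, 0, -1]]]}}

```text
time_s: 1.9
ee_pos: [0.4503, -0.1495, 0.3403]
eef_rot: [3.142, 0.0, 0.004]
force: [0.8, 0.2, -0.4]
grip_width: 0.0939
grip_force: 0.0
```

```bash
python3 - <<'E'
from h import *
Z=np.load("side0.npz"); P=Z['P'].reshape(-1,3); P=P[~np.isnan(P[:,0])]
c=np.array([.668,-.156])
d=P[:,:2]-c; a=(d[:,0]+d[:,1])/2**.5; b=(d[:,0]-d[:,1])/2**.5
for b0 in np.arange(-.12,.13,.03):
    m=(a>0)&(a<.2)&(b>b0)&(b<b0+.03)&(P[:,2]>.06); q=P[m]; 
    if m.sum()>4: print(round(b0,2),m.sum(),'amin',np.percentile(a[m],3).round(3),'z',np.percentile(q[:,2],[5,50,97]).round(3))
E
```

```text
-0.12 255 amin 0.145 z [0.088 0.09  0.092]
-0.09 335 amin 0.101 z [0.088 0.09  0.092]
-0.06 388 amin 0.101 z [0.088 0.09  0.092]
-0.03 422 amin 0.1 z [0.088 0.09  0.092]
0.0 385 amin 0.101 z [0.088 0.09  0.092]
0.03 352 amin 0.1 z [0.089 0.09  0.092]
0.06 336 amin 0.101 z [0.089 0.091 0.093]
0.09 314 amin 0.1 z [0.088 0.091 0.092]
0.12 3163 amin 0.014 z [0.088 0.34  0.508]
```

{"fn": "arm_command", "kwargs": {"plan": [[[40, 0, 0, 0, 0, -0.14, -1], [80, 0, 0, 0, 0, -0.28, -1], [120, 2, 0, 0, 0, -0.42, -1], [150, 4, 30, 0, 0, -0.56, -1], [180, 6, 60, 0, 0, -0.67, -1], [200, 6, 100, 0, 0, -0.785, -1], [210, 6, 140, 0, 0, -0.785, -1], [210, 6, 140, 0, 0, -0.785, -1], [210, 6, 140, 0, 0, -0.785, -1]]]}}

```text
time_s: 2.8
ee_pos: [0.6599, -0.1569, 0.2013]
eef_rot: [-3.141, 0.0, 0.784]
force: [0.4, -0.3, 0.8]
grip_width: 0.0939
grip_force: 0.0
```

```bash
python3 - <<'E'
from h import *
im,P,ray,o=pts("wrist"); cv2.imwrite("pics/w1.png",im); np.savez("w1.npz",im=im,P=P,ray=ray,o=o)
hsv=cv2.cvtColor(im,cv2.COLOR_BGR2HSV)
z=P[...,2]; print(o)
m=((z>.03)&(z<.07)).astype(np.uint8); n,l,s,ce=cv2.connectedComponentsWithStats(m)
for i in range(1,n):
    if s[i,4]>30: q=P[l==i]; print(s[i],ce[i].round(),q.min(0).round(4),q.max(0).round(4),np.median(q,0).round(4), 'top',np.mean(q[q[:,2]>q[:,2].max()-.004],0).round(4))
E
```

```text
[ 0.71837044 -0.0980463   0.38171361]
[327  88  89   1  89] [371.  88.] [ 0.7863 -0.2039  0.0649] [ 0.8546 -0.1358  0.0692] [ 0.8202 -0.1697  0.0674] top [ 0.8199 -0.1694  0.0674]
[432  98  38  19 248] [447. 105.] [ 0.857  -0.2553  0.0303] [ 0.892  -0.2461  0.0698] [ 0.8747 -0.2478  0.056 ] top [ 0.8713 -0.248   0.0678]
[364 106  58  48 653] [382. 126.] [ 0.785  -0.2363  0.03  ] [ 0.849  -0.2073  0.0699] [ 0.8023 -0.2139  0.0516] top [ 0.8072 -0.2153  0.0678]
[ 94 129  23  20 335] [105. 139.] [ 0.5446 -0.      0.03  ] [0.5688 0.0233 0.0483] [0.5598 0.0097 0.0372] top [0.5567 0.0122 0.0463]
[397 151  27  32 395] [408. 164.] [ 0.796  -0.3023  0.0301] [ 0.8153 -0.2609  0.07  ] [ 0.801  -0.2725  0.0543] top [ 0.8044 -0.2716  0.068 ]
[255 160  19  19 289] [264. 169.] [ 0.6589 -0.1697  0.0305] [ 0.6832 -0.1452  0.0528] [ 0.6722 -0.1551  0.0408] top [ 0.6706 -0.1571  0.0507]
[145 171  21  19 311] [155. 181.] [ 0.5511 -0.0785  0.03  ] [ 0.5707 -0.0543  0.0523] [ 0.5625 -0.0669  0.0408] top [ 0.5587 -0.0664  0.0504]
[125 190  23  19 319] [136. 199.] [ 0.5119 -0.0771  0.03  ] [ 0.5332 -0.0525  0.0524] [ 0.5253 -0.0655  0.0408] top [ 0.5212 -0.0645  0.0504]
[107 209  23  20 318] [118. 219.] [ 0.4737 -0.0768  0.0302] [ 0.4938 -0.0526  0.0523] [ 0.4862 -0.065   0.0404] top [ 0.4818 -0.0641  0.0504]
[ 383  210   54   84 1248] [400. 238.] [ 0.6849 -0.4168  0.0301] [ 0.7801 -0.3218  0.07  ] [ 0.7346 -0.3409  0.0502] top [ 0.7416 -0.3397  0.068 ]
[ 194  328   98   46 1468] [237. 349.] [ 0.3557 -0.3399  0.03  ] [ 0.542  -0.3107  0.07  ] [ 0.4464 -0.3227  0.053 ] top [ 0.4722 -0.3275  0.0681]
[323 328  37  34 277] [341. 343.] [ 0.5553 -0.4927  0.0302] [ 0.5728 -0.3731  0.0693] [ 0.5646 -0.4326  0.0476] top [ 0.5716 -0.3828  0.0678]
```

View pics/w1.png

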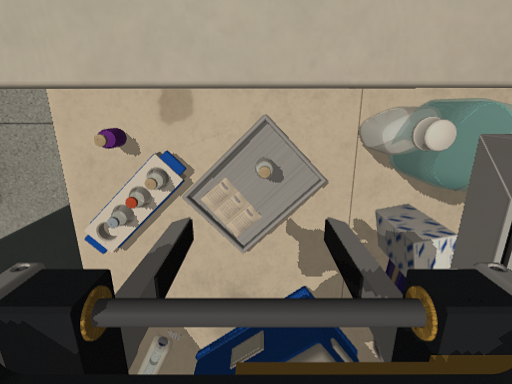

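The wrist view shows the tray vial at (264,169), clear of the bottle at (435,134). The carrier at (135,200) has its empty hole at (108,228). The vial is at (0.6707,-0.157), so I descend.

{"fn": "arm_command", "kwargs": {"plan": [[[7.4, 7.7, 30, 0, 0, 0, -0.3], [7.4, 7.7, 70, 0, 0, 0, -0.3], [7.4, 7.7, 100, 0, 0, 0, -0.3], [7.4, 7.7, 125, 0, 0, 0, -0.3], [7.4, 7.7, 145, 0, 0, 0, -0.3], [7.4, 7.7, 160, 0, 0, 0, -0.3], [7.4, 7.7, 170, 0, 0, 0, -0.3], [7.4, 7.7, 178, 0, 0, 0, -0.3], [7.4, 7.7, 178, 0, 0, 0, -0.3], [7.4, 7.7, 178, 0, 0, 0, -0.3]]]}}

```text
time_s: 3.85
ee_pos: [0.6713, -0.1561, 0.0233]
eef_rot: [3.141, -0.001, 0.785]
force: [-0.6, 0.1, 1.0]
grip_width: 0.0609
grip_force: 0.0
```

{"fn": "arm_command", "kwargs": {"plan": [[[0, 0, 0, 0, 0, 0, 0.2], [0, 0, 0, 0, 0, 0, 0.4], [0, 0, 0, 0, 0, 0, 0.6], [0, 0, 0, 0, 0, 0, 1], [0, 0, 0, 0, 0, 0, 1], [0, 0, 0, 0, 0, 0, 1], [0, 0, 0, 0, 0, 0, 1], [0, 0, 0, 0, 0, 0, 1]]], "squeeze": 10}}

```text
time_s: 4.65
ee_pos: [0.671, -0.1559, 0.0225]
eef_rot: [3.142, -0.0, 0.785]
force: [0.2, 0.3, 1.0]
grip_width: 0.0242
grip_force: 10.0
```

{"fn": "arm_command", "kwargs": {"plan": [[[0, 0, -15, 0, 0, 0, 1], [0, 0, -40, 0, 0, 0, 1], [0, 0, -70, 0, 0, 0, 1], [0, 0, -100, 0, 0, 0, 1], [-30, -20, -100, 0, 0, 0.13, 1], [-60, -60, -100, 0, 0, 0.26, 1], [-75, -100, -100, 0, 0, 0.4, 1], [-85, -140, -100, 0, 0, 0.53, 1], [-93, -180, -100, 0, 0, 0.66, 1], [-95, -210, -100, 0, 0, 0.785, 1], [-95, -226, -100, 0, 0, 0.785, 1], [-95, -226, -100, 0, 0, 0.785, 1]]]}}

```text
time_s: 5.85
ee_pos: [0.4434, -0.0623, 0.1237]
eef_rot: [3.141, -0.001, 0.001]
force: [1.0, -0.5, 0.1]
grip_width: 0.0237
grip_force: 10.0
```

```bash
python3 - <<'E'
from h import *
ob=ctrl.get_obs(); print(ob['ee_pos'],ob['eef_rot'],ob['grip_width'],ob['grip_force'])
im,P,ray,o=pts("wrist"); cv2.imwrite("pics/w2.png",im); z=P[...,2]
im2,P2,ray2,o2=pts("side"); cv2.imwrite("pics/s2.png",im2); print((im2[195:300,150:290]).shape)
cv2.imwrite("pics/both.png",np.hstack([im[60:330,60:452],cv2.resize(im2[195:300,170:290],(308,270),interpolation=cv2.INTER_CUBIC)]))
for nm,im,P in (('w',im,P),('s',im2,P2)):
    z=P[...,2]; hsv=cv2.cvtColor(im,cv2.COLOR_BGR2HSV)
    m=((z>.03)&(z<.07)&(P[...,0]>.4)&(P[...,0]<.6)&(P[...,1]>-.12)).astype(np.uint8); n,l,s,ce=cv2.connectedComponentsWithStats(m)
    for i in range(1,n):
        if s[i,4]>15: q=P[l==i]; print(nm,ce[i].round(),'top',np.mean(q[q[:,2]>q[:,2].max()-.004],0).round(4))
    m=cv2.inRange(hsv,(105,120,60),(125,255,255)); n,l,s,ce=cv2.connectedComponentsWithStats(m)
    for i in range(1,n):
        if s[i,4]>10: print(nm,s[i],np.nanmean(P[l==i],0).round(4))
    m=((z>.017)&(z<.023)&(abs(P[...,0]-.5)<.09)&(abs(P[...,1]+.062)<.035)); q=P[m]; print(nm,'carrier top x,y range',np.percentile(q[:,0],[1,99]).round(4),np.percentile(q[:,1],[1,99]).round(4))
E
```

```text
[ 0.44343545 -0.06234037  0.12368168] [ 3.14132021e+00 -1.47427585e-03  1.08563255e-03] 0.023703241129006385 9.994624913670123
(105, 140, 3)
w [56. 79.] top [0.5492 0.1014 0.068 ]
w [262.  73.] top [ 0.558  -0.0666  0.0486]
w [178.  75.] top [0.556  0.0119 0.0445]
w [261. 116.] top [ 0.5206 -0.0647  0.0489]
w [260. 156.] top [ 0.4814 -0.0642  0.0488]
w [244  34  37  15 552] [ 0.5878 -0.0662  0.0172]
w [234  58   3 142 160] [ 0.5055 -0.0386  0.0083]
w [287  59   3  59  59] [ 0.5467 -0.0927  0.0084]
w [286 119   1  22  22] [ 0.5057 -0.0921  0.0085]
w [ 463  122   49  140 1367] [ 0.4276 -0.3221  0.0136]
w [285 143   1  22  22] [ 0.4803 -0.0918  0.0087]
w [284 167   1  21  21] [ 0.4541 -0.0914  0.0086]
w [244 209   8   8  27] [ 0.4194 -0.0495  0.0242]
w [259 210  17   9  82] [ 0.4398 -0.0727  0.0797]
w carrier top x,y range [0.4207 0.5878] [-0.0902 -0.0407]
s [204. 251.] top [ 0.557  -0.0659  0.0508]
s [218. 256.] top [ 0.5198 -0.0637  0.0518]
s [234. 261.] top [ 0.4802 -0.064   0.0507]
s [188. 279.] top [0.5547 0.0123 0.0469]
s [330 158   4   6  11] [ 0.336  -0.4437  0.0839]
s [278 168  11  12  85] [ 0.4452 -0.3226  0.0999]
s [302 174  30  36 539] [ 0.3606 -0.3324  0.0552]
s [270 187  14  12 112] [ 0.4592 -0.3183  0.0305]
s [189 248   8  11  37] [ 0.5873 -0.0637  0.0192]
s [194 265  25   9  25] [ 0.5408 -0.0385  0.0083]
s [257 269   9  13  64] [ 0.4132 -0.0606  0.019 ]
s [238 280  14   5  14] [ 0.4444 -0.0374  0.0086]
s carrier top x,y range [0.4117 0.5882] [-0.0905 -0.0393]
```

View pics/both.png

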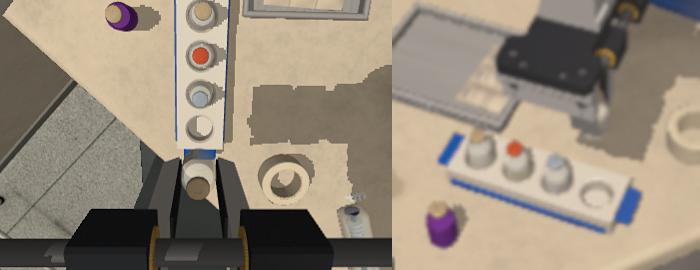

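```bash
python3 - <<'E'
from h import *
im,P,ray,o=pts("wrist"); z=P[...,2]
V,U=np.mgrid[:384,:512]
cv2.imwrite("pics/h2.png",cv2.resize(im[165:265,215:305],None,fx=6,fy=6,interpolation=cv2.INTER_CUBIC))
def pl(zz): return o+ray*((zz-o[2])/ray[...,2])[...,None]
Q=pl(.02); C=[.4434,-.063]
r=np.hypot(Q[...,0]-C[0],Q[...,1]-C[1])
m=(r<.018)
# below-top pixels
for t in (.012,.015,.017):
    mm=m&(z<t); q=Q[mm]; print('hole lowpix',t,mm.sum(),q.min(0).round(4),q.max(0).round(4))
zz=np.where(m,z*1000,-1); ys,xs=np.nonzero(m); print(ys.min(),ys.max(),xs.min(),xs.max())
print(np.round(zz[ys.min():ys.max()+1:2,xs.min():xs.max()+1:2],0).astype(int))
hs=cv2.cvtColor(im,cv2.COLOR_BGR2HSV)
s=(abs(U-258)<20)&(abs(V-247)<16)&(z>.14)&(z<.165); q=P[s]; print('cap',s.sum(),q.min(0).round(4),q.max(0).round(4),q.mean(0).round(4))
E
```

```text
hole lowpix 0.012 449 [ 0.4317 -0.0772  0.02  ] [ 0.4564 -0.0513  0.02  ]
hole lowpix 0.015 475 [ 0.4306 -0.0772  0.02  ] [ 0.4564 -0.0513  0.02  ]
hole lowpix 0.017 502 [ 0.4294 -0.0773  0.02  ] [ 0.4564 -0.0492  0.02  ]
174 205 242 274
[[-1 -1 -1 -1 -1 -1 19 20 18 19 19 -1 -1 -1 -1 -1 -1]
 [-1 -1 -1 -1 20 21 19 19 20 20 21 18 20 -1 -1 -1 -1]
 [-1 -1 -1 19 18 19 17  4  3  4  2 17 19 19 -1 -1 -1]
 [-1 -1 19 19 18  3  3  3  3  4  4  3  4 19 19 -1 -1]
 [-1 18 20 18  4  4  3  3  2  3  3  3  3  3 19 19 -1]
 [-1 20 18  4  3  4  4  4  3  4  2  3  3  3  5 21 -1]
 [21 20 18  3  4  3  3  3  3  4  4  3  4  3  4 18 21]
 [20 19 18  3  3  3  4  3  3  3  3  4  3  3  4 18 18]
 [19 18 16  4  3  2  4  3  3  3  2  3  3  3  4 18 19]
 [20 20 18  4  3  4  4  3  3  3  3  3  1  3  8 17 20]
 [20 19 17 11  3  3  4  3  3  3  2  4  3  5 13 18 -1]
 [-1 19 20 17  8  3  3  3  3  5  3  3  4 11 17 20 -1]
 [-1 19 19 18 17 11  7  5  4  4  5  8 11 16 19 -1 -1]
 [-1 -1 19 20 19 17 14 10 10 11 11 15 18 20 20 -1 -1]
 [-1 -1 -1 18 20 19 18 18 17 17 18 17 20 20 -1 -1 -1]
 [-1 -1 -1 -1 -1 20 20 19 19 19 19 19 -1 -1 -1 -1 -1]]
cap 639 [ 0.4364 -0.0756  0.14  ] [ 0.4525 -0.0512  0.1531] [ 0.4447 -0.0627  0.1474]
```

View pics/h2.png

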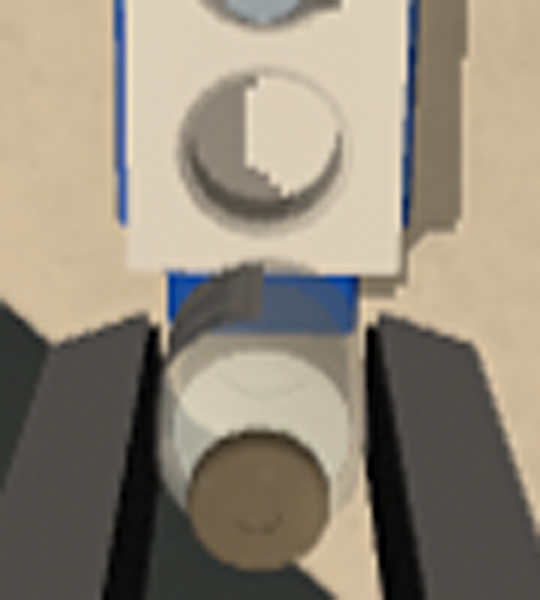

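```bash
python3 - <<'E'
from h import *
im,P,ray,o=pts("wrist"); hs=cv2.cvtColor(im,cv2.COLOR_BGR2HSV)
V,U=np.mgrid[:384,:512]; z=P[...,2]
s=(abs(U-258)<16)&(abs(V-248)<16)&(z>.149)&(z<.156); print(s.sum(),np.median(z[s]))
q=P[s]; print(q.min(0),q.max(0),q.mean(0)); print(onplane(ray,o,258,248.5,.1512))
t=lambda C: (abs(U-C[0])<10)&(abs(V-C[1])<10)&(z>.047)&(z<.054)
for C in ((262,73),(261,116),(260,156)): q=P[t(C)]; print(q.min(0).round(4),q.max(0).round(4))
E
```

```text
251 0.1495597903201459
[ 0.43626103 -0.07017481  0.14900585] [ 0.44986501 -0.05583635  0.15103602] [ 0.44307838 -0.06353592  0.14962043]
[ 0.44515887 -0.06332171  0.1512    ]
[ 0.55   -0.0729  0.047 ] [ 0.5637 -0.059   0.0501]
[ 0.5128 -0.0714  0.047 ] [ 0.5268 -0.0579  0.0505]
[ 0.476  -0.0708  0.0472] [ 0.4876 -0.0567  0.0505]
```

The crop shows the hole rim centred at (0.4432,-0.0637) and the held cap at (0.443,-0.0635), so they are aligned. I lower it.

{"fn": "arm_command", "kwargs": {"plan": [[[0, 0, 25, 0, 0, 0, 1], [0, 0, 50, 0, 0, 0, 1], [0, 0, 70, 0, 0, 0, 1], [0, 0, 78, 0, 0, 0, 1], [0, 0, 82, 0, 0, 0, 1], [0, 0, 85, 0, 0, 0, 1], [0, 0, 88, 0, 0, 0, 1], [0, 0, 88, 0, 0, 0, 1]]]}}

```text
time_s: 6.85
ee_pos: [0.4442, -0.0633, 0.0347]
eef_rot: [3.141, -0.0, -0.0]
force: [0.9, 0.5, 0.4]
grip_width: 0.0244
grip_force: 10.0
```

{"fn": "arm_command", "kwargs": {"plan": [[[0, 0, 3, 0, 0, 0, 1], [0, 0, 6, 0, 0, 0, 1], [0, 0, 9, 0, 0, 0, 1], [0, 0, 11, 0, 0, 0, 1], [0, 0, 12, 0, 0, 0, 1], [0, 0, 12, 0, 0, 0, 1]]]}}

```text
time_s: 7.45
ee_pos: [0.4441, -0.0632, 0.0224]
eef_rot: [-3.142, -0.0, -0.0]
force: [0.7, -0.9, -0.2]
grip_width: 0.024
grip_force: 10.0
```

{"fn": "arm_command", "kwargs": {"plan": [[[0, 0, 0, 0, 0, 0, 0.4], [0, 0, 0, 0, 0, 0, 0.2], [0, 0, 0, 0, 0, 0, 0], [0, 0, 0, 0, 0, 0, -0.2], [0, 0, -10, 0, 0, 0, -0.2], [0, 0, -40, 0, 0, 0, -0.2], [0, 0, -80, 0, 0, 0, -0.2], [0, 0, -120, 0, 0, 0, -0.2], [0, 0, -170, 0, 0, 0, -0.2], [0, 0, -210, 0, 0, 0, -0.2], [0, 20, -230, 0, 0, 0, -0.2], [0, 60, -240, 0, 0, 0, -0.2]]]}}

```text
time_s: 8.65
ee_pos: [0.4444, -0.1227, 0.2658]
eef_rot: [3.14, -0.004, 0.003]
force: [0.8, 0.3, -0.2]
grip_width: 0.0562
grip_force: 0.0
```

{"fn": "arm_command", "kwargs": {"plan": [[[0, 30, 0, 0, 0, 0, -0.2], [0, 60, 0, 0, 0, 0.05, -0.2], [0, 90, 0, 0, 0, 0.154, -0.2], [0, 120, 0, 0, 0, 0.154, -0.2], [0, 130, 0, 0, 0, 0.154, -0.2], [0, 130, 0, 0, 0, 0.154, -0.2]]]}}

```text
time_s: 9.25
ee_pos: [0.4437, -0.2537, 0.2626]
eef_rot: [-3.141, 0.0, -0.155]
force: [0.0, -0.4, -0.2]
grip_width: 0.0565
grip_force: 0.0
```

```bash
python3 - <<'E'
from h import *
ob=ctrl.get_obs(); print(ob['ee_pos'],ob['eef_rot'])
a,P,ray,o=pts("wrist"); b,P2,_,_=pts("side")
cv2.imwrite("pics/lid.png",np.hstack([cv2.resize(a,(440,330)),cv2.resize(b[200:300,165:285],(360,330),interpolation=cv2.INTER_CUBIC)]))
m=(P2[...,2]>.035)&(P2[...,2]<.07)&(P2[...,0]>.4)&(P2[...,0]<.6)&(abs(P2[...,1]+.063)<.03)
n,l,s,ce=cv2.connectedComponentsWithStats(m.astype(np.uint8))
for i in range(1,n):
    if s[i,4]>15: q=P2[l==i]; print(ce[i].round(),'top',np.mean(q[q[:,2]>q[:,2].max()-.004],0).round(4))
for nm,Q in (('w',P),('s',P2)):
    m=(Q[...,2]>.172)&(Q[...,2]<.188)&(Q[...,0]>.33)&(Q[...,0]<.6)&(Q[...,1]>-.45)&(Q[...,1]<-.28)
    n,l,s,ce=cv2.connectedComponentsWithStats(m.astype(np.uint8))
    for i in range(1,n):
        if s[i,4]>30: q=Q[l==i]; print(nm,s[i],cv2.minAreaRect(q[:,:2].astype(np.float32)),np.percentile(q[:,2],[5,95]), q.mean(0).round(4))
E
```

```text
[ 0.44367059 -0.25369647  0.26264357] [-3.14140793e+00  2.28696684e-04 -1.55465292e-01]
[204. 250.] top [ 0.557  -0.0659  0.0505]
[218. 255.] top [ 0.5196 -0.0643  0.0505]
[234. 260.] top [ 0.4804 -0.0641  0.0505]
[250. 265.] top [ 0.4418 -0.0618  0.0509]
w [ 341   96   23  126 1575] ((0.46127766370773315, -0.3483804166316986), (0.011927606537938118, 0.12328899651765823), 81.72991180419922) [0.1754407  0.18116189] [ 0.4656 -0.3479  0.179 ]
s [275 139  30  13 135] ((0.4382406771183014, -0.34519141912460327), (0.012826685793697834, 0.07839849591255188), 80.32422637939453) [0.17362961 0.18301831] [ 0.4357 -0.3439  0.1791]
```

View pics/lid.png

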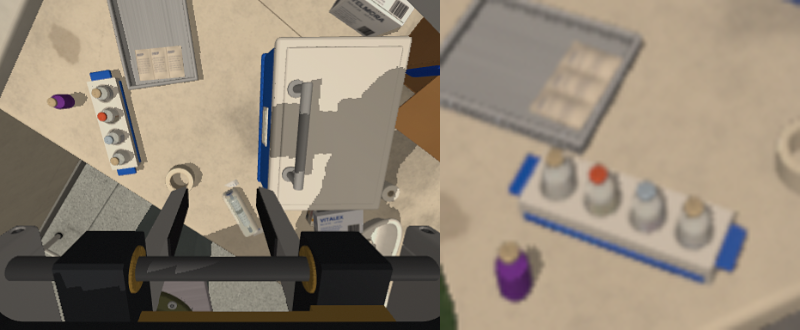

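Wrist view: the bar runs at about (303,135), with the lid closed. Side crop: all four vials are in the carrier with equal cap heights (0.0505–0.0509), so the vial is fully home. I tilt the tool away from the window and go above the bar.

{"fn": "arm_command", "kwargs": {"plan": [[[8, 25, 0, -0.11, 0, 0, 0.15], [16, 50, 0, -0.22, 0, 0, 0.15], [24, 75, 5, -0.33, 0, 0, 0.15], [31.8, 95, 10, -0.44, 0, 0, 0.15], [31.8, 95, 30, -0.44, 0, 0, 0.15], [31.8, 95, 50, -0.44, 0, 0, 0.15], [31.8, 95, 50, -0.44, 0, 0, 0.15]]]}}

```text
time_s: 10.05
ee_pos: [0.4604, -0.3502, 0.2103]
eef_rot: [2.703, 0.003, -0.153]
force: [-0.7, -0.2, 0.3]
grip_width: 0.0398
grip_force: 0.0
```

```bash
python3 - <<'E'
from h import *
ob=ctrl.get_obs(); print(ob['qpos'].round(3))
Z=np.load("side0.npz"); P=Z['P'].reshape(-1,3); P=P[~np.isnan(P[:,0])]
B=np.array([.448,-.431])
for h in np.arange(.15,.5,.05):
    q=P[(P[:,2]>h)&(P[:,2]<h+.05)]; q=q[(q[:,0]>.25)&(q[:,1]<-.38)]
    if len(q): d=np.hypot(*(q[:,:2]-B).T); i=d.argsort()[min(5,len(d)-1)]; print(round(h,2),len(q),d[i].round(3),q[i].round(3))
E
```

```text
[-0.528  0.282  1.593 -0.451  1.14   1.36 ]
0.15 465 0.075 [ 0.514 -0.465  0.184]
0.2 8810 0.075 [ 0.512 -0.471  0.225]
0.25 4509 0.094 [ 0.526 -0.484  0.27 ]
0.3 4743 0.1 [ 0.51  -0.51   0.301]
0.35 4764 0.102 [ 0.525 -0.498  0.357]
0.4 2885 0.104 [ 0.525 -0.5    0.425]
0.45 624 0.104 [ 0.523 -0.503  0.457]
```

{"fn": "arm_command", "kwargs": {"plan": [[[0, -4, 12, 0, 0, 0, 0.15], [0, -8, 22, 0, 0, 0, 0.15], [0, -12, 32, 0, 0, 0, 0.15], [0, -15, 39, 0, 0, 0, 0.15], [0, -17.6, 44.7, 0, 0, 0, 0.15], [0, -17.6, 44.7, 0, 0, 0, 0.15]]]}}

```text
time_s: 10.65
ee_pos: [0.46, -0.3549, 0.1636]
eef_rot: [2.702, 0.001, -0.154]
force: [-0.2, 0.3, -0.5]
grip_width: 0.0398
grip_force: 0.0
```

{"fn": "arm_command", "kwargs": {"plan": [[[0, 0, 0, 0, 0, 0, 0.4], [0, 0, 0, 0, 0, 0, 0.6], [0, 0, 0, 0, 0, 0, 0.8], [0, 0, 0, 0, 0, 0, 1], [0, 0, 0, 0, 0, 0, 1], [0, 0, 0, 0, 0, 0, 1], [0, 0, 0, 0, 0, 0, 1]]], "squeeze": 25}}

```text
time_s: 11.35
ee_pos: [0.4605, -0.3547, 0.1645]
eef_rot: [2.702, -0.0, -0.154]
force: [1.5, 5.9, 1.7]
grip_width: 0.0114
grip_force: 25.0
```

{"fn": "arm_command", "kwargs": {"plan": [[[0, 4.5, -3.6, 0, 0, 0, 1], [0, 9.3, -7.1, 0, 0, 0, 1], [0, 14, -10.3, 0, 0, 0, 1], [0, 19, -13.4, 0, 0, 0, 1], [0, 24, -16.3, 0, 0, 0, 1], [0, 29.3, -19, 0, 0, 0, 1], [0, 34.6, -21.4, 0, 0, 0, 1], [0, 40, -23.7, 0, 0, 0, 1], [0.3, 50.8, -27.5, 0, 0, 0, 1], [0.3, 50.8, -27.5, 0, 0, 0, 1]]]}}

```text
time_s: 12.35
ee_pos: [0.4553, -0.3892, 0.2119]
eef_rot: [2.702, -0.001, -0.155]
force: [-1.1, 10.0, 6.7]
grip_width: 0.0117
grip_force: 25.0
```

{"fn": "arm_command", "kwargs": {"plan": [[[0, 5.5, -2.3, 0, 0, 0, 1], [0.1, 11.3, -4, 0, 0, 0, 1], [0.2, 17, -5.2, 0, 0, 0, 1], [0.2, 22.8, -6, 0, 0, 0, 1], [0.3, 28.6, -6.8, 0, 0, 0, 1], [0.3, 34.4, -7.3, 0, 0, 0, 1], [0.4, 40.2, -7.6, 0, 0, 0, 1], [0.4, 46.1, -7.6, 0, 0, 0, 1], [0.5, 52, -7.3, 0, 0, 0, 1], [0.5, 57.5, -6.9, 0, 0, 0, 1], [0.5, 57.5, -6.9, 0, 0, 0, 1], [0.5, 57.5, -6.9, 0, 0, 0, 1]]]}}

```text
time_s: 13.55
ee_pos: [0.4482, -0.4377, 0.242]
eef_rot: [2.701, -0.0, -0.154]
force: [-2.7, 3.8, 2.7]
grip_width: 0.0115
grip_force: 25.0
```

```bash
python3 - <<'E'
from h import *
ob=ctrl.get_obs(); print(ob['ee_pos'],ob['force'],ob['grip_width'],ob['time_s'])
b,P,_,_=pts("side"); cv2.imwrite("pics/open.png",b)
q=P.reshape(-1,3); q=q[~np.isnan(q[:,0])]
# lid underside/front: local coords about bar closed centre
f=np.array([.144,.9896]); c=np.array([.4613,-.3474]); hg=c-.134*f
d=q[:,:2]-hg; F=d@f; S=d@np.array([f[1],-f[0]]); U=q[:,2]-.112
a=np.degrees(np.arctan2(U,F)); r=np.hypot(F,U)
m=(abs(S)<.115)&(r>.05)&(r<.165)&(a>8)&(a<80)
print(np.histogram(a[m],bins=np.arange(8,81,3)))
E
```

```text
[ 0.44819393 -0.43767441  0.24196731] [-2.68525597  3.78785437  2.74622371] 0.011519376539290135 13.55
(array([  0,   0,   0,   0,   0,   0,   0,   0,   0,   0,  31, 413, 355,
       402, 256,  53,  22,  24,  38,  26,  77,  50,  68,  47]), array([ 8, 11, 14, 17, 20, 23, 26, 29, 32, 35, 38, 41, 44, 47, 50, 53, 56,
       59, 62, 65, 68, 71, 74, 77, 80]))
```

View pics/open.png

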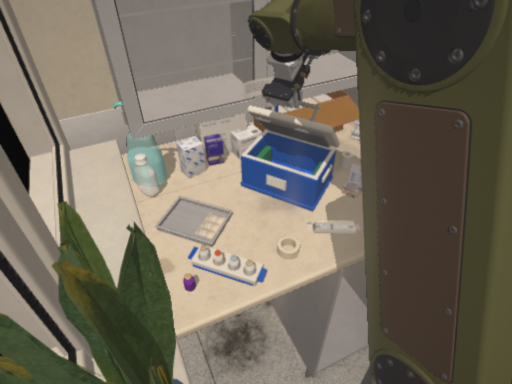

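The picture shows the lid half open at (295,128), held by the gripper, with all four vials in the carrier at (228,263). The bar's chord of travel gives about 45.4°. I hold briefly and hand in.

{"fn": "arm_command", "kwargs": {"plan": [[[0, 0, 0, 0, 0, 0, 1], [0, 0, 0, 0, 0, 0, 1], [0, 0, 0, 0, 0, 0, 1], [0, 0, 0, 0, 0, 0, 1], [0, 0, 0, 0, 0, 0, 1], [0, 0, 0, 0, 0, 0, 1], [0, 0, 0, 0, 0, 0, 1], [0, 0, 0, 0, 0, 0, 1]]]}}

```text
time_s: 14.4
ee_pos: [0.4483, -0.4373, 0.2418]
eef_rot: [2.701, 0.0, -0.154]
force: [-3.5, 3.8, 2.6]
grip_width: 0.0111
grip_force: 25.0
```

```bash
python3 -c "
from station import ctrl
o=ctrl.get_obs();print(o['ee_pos'],o['force'],o['grip_force']);print(ctrl.hand_in())"
```

```text
[ 0.44825362 -0.43732111  0.24182747] [-3.52423607  3.80520959  2.61443233] 25.001579225063324
the job is handed in; nothing more can be done
None
```

I put the vial fully home in the carrier's empty hole and let it go. The gripper now holds the cool-box lid at about 45° (estimated from how far the bar moved), and the job is handed in; no verdict came back.

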